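# Clamp a cast sample with three ratchet clicks and hold

### The job

Lift the cast metal sample by its stub out of the open mould and seat it flat in the round nest of the blue ratchet holder, then let it go. Then take the red knob of the ratchet lever and advance it exactly three clicks (clockwise seen from above), so that the slide covers the rim of the sample. Finish while still holding the knob in the closed gripper with the lever on its third click; leave the vials, the beaker and the dish where they stand.

Things in the scene. Friction and masses are not known exactly. Their poses are not given: they have to be found in the camera images.
- sample: bright cast metal sample, upright: a disc 44 mm across and 8 mm thick with an upright round stub 16 mm across in its middle, rising 32 mm above the disc; overall height 40 mm; 70 to 140 g. Origin at the centre of the disc's underside, z up along the stub. Loose; lies in the mould's cavity at the start; grip the stub from above
- mould: dark steel block 76 x 76 x 24 mm, fixed, with an open round cavity 46 mm wide and 10 mm deep in its top (the disc's top lies 2 mm below the block's top). Origin at the centre of its underside
- holder: ratchet sample holder, fixed: blue base plate 96 (x) x 190 (y) x 10 mm. Origin at the centre of its underside; x and y along the plate's sides, z up. At its -y end an aluminium block with the round nest, at its +y end the ratchet with the lever, between them a small bridge (24 x 14 mm, top 34 mm above the table) over a slide
- gate (a joint): travel in m of the aluminium slide, 11.5 mm wide, 20 to 27 mm above the table, driven by the lever 3 mm along -y of the holder at each click. At the start its tip is 4 mm short of a seated disc; it moves over the rim of a disc that lies flat in the nest and would hit one that is not home
- nest (a point): centre of the floor of the round nest, 10 mm above the table; axes as the holder. The nest is 47 mm wide and 8 mm deep in a block 60 x 64 mm, so a seated disc is flush with the block's top, 18 mm above the table, and the sample's origin is at this point
- pivot (a point): point on the upright axis of the lever, 10 mm above the table; axes as the holder
- knob_mid (a point): the height to grip on the axis of the red knob, 64 mm above the table. The knob is upright, round, 16 mm across, 45 mm high (38 to 83 mm above the table), fixed on the end of the steel lever arm (22 mm wide there, top 38 mm above the table), 85 mm from the lever's axis. It moves on a level circle about the pivot and may turn in the fingers
- lever (a joint): angle of the ratchet lever in rad, 0 at the start, growing clockwise seen from above. A weak spring (about 2 N at the knob) pulls it back. One click each 0.209 rad (12 deg, 18 mm at the knob): a push of 3 to 7 N over the tooth, then a sudden drop and a jerk ahead at 0.16-0.20, 0.37-0.41, 0.58-0.62; then the lever cannot go back past that click. A fourth (from 0.79) cannot be undone
- autosampler: autosampler, fixed equipment to keep clear of: a round white-topped drum 0.26 m across, with tubes standing up to 0.35 m above the table, and behind it a thin upright black column that reaches 0.5 m above the table, 110 mm along its own x and 23 mm along its own y from its origin. Origin on the table under the drum, x away from the robot
- vial_2: small amber vial with a cap, 27 mm across, 61 mm high, loose bystander; origin at its foot
- vial_3: small amber vial with a cap, 27 mm across, 61 mm high, loose bystander; origin at its foot
- beaker_50: small clear beaker, 44 mm across, 56 mm high, loose bystander; origin at its foot
- petri_dish: flat clear dish, 58 mm across, 14 mm high, loose bystander; origin at its foot
Not all that is in view belongs to the job. Of the things shaped like the mould, the steel one is meant.

How it is judged:
By the outcome, as a careful person would: the job done as asked, in the order asked, and still so for the second after the job is handed in, while the arm keeps its last pose, push and grip.
It also fails if it takes over 69 s, if anything falls off the work surface, if the arm or the gripper's body presses on something with over 40 N, if the wrist force passes 120 N, or if a joint passes its speed limit or range.

### The arm

A 6-joint arm with a two-finger parallel gripper is mounted at the origin on a cart in front of the work surface, level with it; the furniture and walls round the work are solid. World frame = base frame: x ahead of the robot, y to its left, z up, the work surface at z = 0. Lengths are in m, angles in rad, forces in N, time in s.
With the tool pointing down it reaches from about 0.275 to 0.825 m from the base axis. Payload 4.9 kg.
Tool frame: the origin (TCP) lies between the finger pads, 19 mm behind the fingertips; this is the grasp point; z points along the fingers, y is the line along which they close (so a half turn about z gives the same grasp; the last joint's range is limited). The gripper opens to 85 mm and grips with 20 to 120 N. Pads are 22 mm wide; open, the fingers measure 114 mm over their backs; the gripper's body (76 mm by 85 mm) begins 54 mm behind the grasp point. The pads swing forward as they close: fully open they stand 13 mm farther back than shut.
Start: joints at [-1.307, 0.326, -0.193, 1.052, 0, 1.437], TCP at [0.213, -0.507, 0.25] pointing down, gripper open.
Joint ranges: [-2.65, 2.65], [-0.97, 1.79], [-1.3, 1.35], [-1.93, 2.1], [-1.47, 1.37], [-3.14, 3.14]. Speed limits (rad/s): [2.57, 2.57, 3.14, 3.14, 3.14, 3.14].

### API

Orientations are given as a rotation vector (axis times angle).
In Python, from rig import sense, camera, finish_job gives the robot as it stands.
- The arm moves only by the tool jog_arm, never from a script. Its argument "moves" is a list of rows, each a list of 7 numbers: the shift along the world's x, y, z normalised to -1 to 1, where 1 is 0.8 m, then the turn, a rotation vector about the world's x, y, z normalised to -1 to 1, where 1 is 360 degrees, then the opening, from -1 (shut) to 1 (fully open). A call has 1 to 8 rows; each row is the pose to reach, as a shift and turn from the pose commanded when the call began, turning the shorter way round; what a row does not reach only later rows make up. A row lasts 1/10 s, in which the tool goes at most 50 mm and 8.59 degrees, less where a joint would pass 70% of its speed; a pose out of reach is approached as far as the arm can. A call with a number of a shift or a turn outside -1 to 1 is refused whole. A call with a gripper value outside its range is refused whole. The fingers move at their own pace and stop on an object; "grip_force" is the grip in N (left out, the last holds). Time passes only in rows, so rows that repeat a pose let the fingers close. It gives the time, the measured TCP pose, the force, the opening and the grip force at its end, in the units of the state.
- sense(): the state, without advancing time (a new reading comes with each control period).
- camera(name): name is "scene" or "top" or "wrist"; returns a dict with "frame" (480x640x3 uint8, red, green, blue), "vfov" (degrees; the focal length in pixels is half the picture's height over the tangent of half this angle, whatever the lens; pixels are square), "cx", "cy" (the principal point, pixels), "R" (3x3) and "t" (3): a world point X has camera coordinates R X + t; the wrist camera has in their place "hand_eye" (4x4, takes a point from camera to tool coordinates, whose origin is the TCP and whose axes are the flange's). Camera axes: x right, y down, z forward; pixel columns grow to the right and rows downward; lengths in m; the calibration is good to about 2 mm. The wrist camera is an equidistant fisheye: a pixel r from the principal point sees the ray r / f radians off the axis. A picture is of the moment at which its call begins: read the wrist's pose just before it. There is no depth.
- finish_job(): hands the job in; it is judged then, once.
The state is a dict: "time_s": time; "joint_positions": joint angles; "qd": joint speeds; "joint_efforts": joint torques, N m; "position": TCP position; "orientation": TCP orientation; "contact_force": force on the tool from outside, world axes, zero at the start; "torque": the same for the moment, N m; "opening": finger opening in m; "grasp_force": force on a finger pad.
Only numpy, scipy, OpenCV 4.12 (cv2) and the standard library are available. Lean on these libraries where they do the work, as an engineer would, in place of code of your own. Each camera call takes 0.05 s, during which the arm holds its last target. There are 200 camera calls.

## Working session

There is one attempt and no reset: what is moved stays moved. The work goes in short steps, Python scripts to look and compute and a tool call to move; the robot and the scene stay as the last step left them, time stands still between calls to the robot, and variables do not carry over. Pictures are saved under pics/ and viewed, at most 10 in all, crops included, and the job is handed in when it is done.

Besides the shell and the picture viewer there is one more tool, called as a command line: name --pt "numbers of a row" for each row, then --argument value for the rest. jog_arm: Moves the arm, as the interface text tells. Its arguments: {"type":"object","properties":{"moves":{"type":"array"},"grip_force":{"type":"number"}},"required":["moves"]}

```bash
mkdir -p pics; ls
cat > h.py <<'E'
import numpy as np, cv2, pickle
from rig import sense, camera
def snap(n,fn):
    s=sense(); c=camera(n); c['s']=s; pickle.dump(c,open(fn+'.pkl','wb')); cv2.imwrite(f'pics/{fn}.png',c['frame'][:,:,::-1]); return c
def load(fn): return pickle.load(open(fn+'.pkl','rb'))
def ray(c,u,v):
    f=240/np.tan(np.radians(c['vfov'])/2)
    a,b=(u-c['cx'])/f,(v-c['cy'])/f
    if 'R' in c and c.get('hand_eye') is None:
        R=np.array(c['R']); return -R.T@np.array(c['t']), R.T@np.array([a,b,1])
    r=np.hypot(a,b); d=np.array([a/r*np.sin(r),b/r*np.sin(r),np.cos(r)]) if r>0 else np.array([0,0,1.])
    H=np.array(c['hand_eye']); Rt=cv2.Rodrigues(np.array(c['s']['orientation'],float))[0]
    return Rt@H[:3,3]+np.array(c['s']['position']), Rt@H[:3,:3]@d
def onz(c,u,v,z):
    o,d=ray(c,u,v); return (o+d*(z-o[2])/d[2])
def proj(c,X):
    f=240/np.tan(np.radians(c['vfov'])/2); p=np.array(c['R'])@X+np.array(c['t']); return c['cx']+f*p[0]/p[2], c['cy']+f*p[1]/p[2]
E
python3 -c "
from h import *
for n in('scene','top','wrist'):
  c=snap(n,n+'0'); print(n,c['vfov'],c['cx'],c['cy'],c.get('hand_eye'), ray(c,320,240))
print(sense())
a=[cv2.imread(f'pics/{n}0.png') for n in('scene','top')]
"
```

```text
pics
scene 44.514813682936456 309.8486838426439 236.0937285264822 None (array([ 1.1678412 , -0.38096134,  0.76076658]), array([-0.56626402,  0.45490294, -0.68756993]))
top 57.004084127154805 316.856146290753 241.52638737220894 None (array([0.39885366, 0.06452712, 0.91661993]), array([ 0.18767745, -0.01445489, -0.98215618]))
wrist 65.70646984690485 319.31928460326355 235.2399547771615 [[ 6.80588041e-04 -9.62981613e-01 -2.69566226e-01  6.88574498e-02]
 [ 9.99999710e-01  7.47476218e-04 -1.45485622e-04  5.75165911e-04]
 [ 3.41594323e-04 -2.69566049e-01  9.62981842e-01 -1.23318991e-01]
 [ 0.00000000e+00  0.00000000e+00  0.00000000e+00  1.00000000e+00]] (array([ 0.27668543, -0.48061199,  0.37262509]), array([-0.2596054 , -0.10933155, -0.95950594]))
{'time_s': 0.15, 'joint_positions': array([-1.30718506e+00,  3.26785345e-01, -1.93368004e-01,  1.05197224e+00,
       -1.43329459e-05,  1.43661962e+00]), 'qd': array([ 0.00016816, -0.00421015,  0.00028833,  0.00279041, -0.00138856,
        0.000873  ]), 'joint_efforts': array([ 1.60395150e-03, -4.43706179e+01,  2.62664276e+01,  1.04587842e-02,
       -5.16094269e-05, -9.49045472e-06]), 'position': array([ 0.21296848, -0.50664414,  0.24937006]), 'orientation': array([-3.07835895e+00, -6.20470450e-01,  1.57436082e-04]), 'contact_force': array([ 0.00866986, -0.20943479,  0.80569738]), 'torque': array([ 0.01591854,  0.01325173, -0.01963124]), 'grasp_force': 0.0, 'opening': 0.0853049959330985}
```

View pics/top0.png

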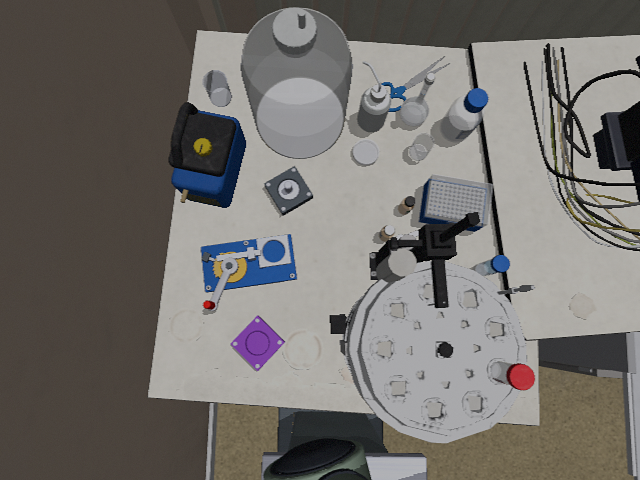

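View pics/scene0.png

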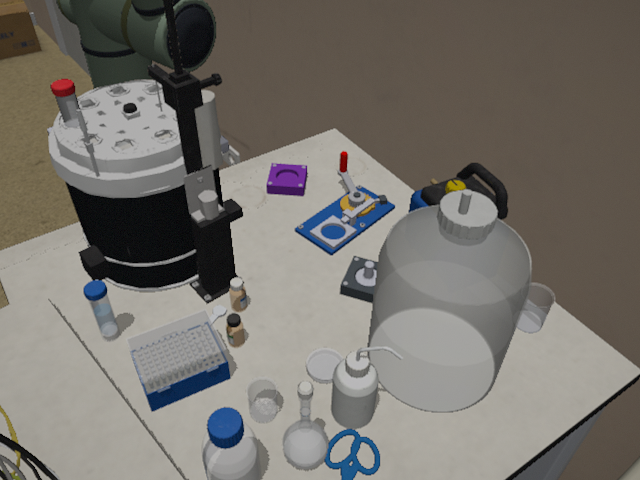

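Top view: the steel mould with the sample is at px (288,190). The purple mould-shaped thing at (257,343) is a decoy: wrong colour and empty. The holder is at (249,262) with its nest near (272,250), pivot near (229,266) and red knob near (209,305). I'll confirm in an enlarged crop and measure.

```bash
python3 -c "
from h import *
c=load('top0'); f=cv2.imread('pics/top0.png')
cv2.imwrite('pics/crop1.png',cv2.resize(f[155:325,180:330],None,fx=3.5,fy=3.5,interpolation=cv2.INTER_CUBIC))
for n,u,v,z in [('sample',288,190,.05),('mould',288,190,.024),('nest',272,250,.018),('piv',229,266,.04),('knob',209,305,.083),('vial2',408,202,.06),('vial3',388,231,.06),('drum',440,345,.25),('corner bl',150,397,0),('base',330,470,0),('jug',300,100,.2),('bluebox',205,160,.1)]: print(n,onz(c,u,v,z).round(4))
h=cv2.cvtColor(f,cv2.COLOR_BGR2HSV)
def blobs(m,mn=25):
  n,l,s,ce=cv2.connectedComponentsWithStats(m)
  for i in range(1,n):
    if s[i,4]>mn:
      p=np.argwhere(l==i)[:,::-1].astype(np.float32); print(ce[i].round(1),s[i],cv2.minAreaRect(p))
print('blue');blobs(cv2.inRange(h,(100,120,60),(118,255,255)),200)
print('red');blobs(cv2.inRange(h,(0,150,80),(6,255,255))|cv2.inRange(h,(174,150,80),(180,255,255)))
"
```

```text
sample [0.6672 0.1182 0.05  ]
mould [0.6752 0.1199 0.024 ]
nest [0.5481 0.1499 0.018 ]
piv [0.5108 0.2324 0.04  ]
knob [0.4316 0.2577 0.083 ]
vial2 [ 0.643 -0.124  0.06 ]
vial3 [ 0.5828 -0.0828  0.06  ]
drum [ 0.3714 -0.1241  0.25  ]
corner bl [0.2536 0.3825 0.    ]
base [0.1238 0.0263 0.    ]
jug [0.7852 0.0921 0.2   ]
bluebox [0.7096 0.2777 0.1   ]
blue
[477.3  97.4] [467  88  21  20 311] ((477.26220703125, 97.14025115966797), (20.208972930908203, 18.331636428833008), 6.34019136428833)
[203.9 170.7] [ 172  110   68   85 1218] ((205.11561584472656, 151.7725830078125), (52.5753288269043, 81.24272155761719), 14.42077350616455)
[265.2 272.3] [ 224  234   73   55 1147] ((257.05999755859375, 261.4200439453125), (45.25483322143555, 72.97341918945312), 81.8698959350586)
[227.8 247.6] [201 239  56  20 492] ((228.73997497558594, 249.1799774169922), (13.293608665466309, 55.437171936035156), 81.8698959350586)
[273.4 251. ] [263 240  22  22 370] ((273.5, 250.5), (21.0, 21.0), 90.0)
[500.7 263. ] [492 255  18  17 227] ((501.0000305175781, 263.0), (16.970561981201172, 15.55634880065918), 45.0)
[209.3 275.3] [202 260  18  32 314] ((211.0841522216797, 275.3415832519531), (30.94565773010254, 15.224068641662598), 84.2894058227539)
red
[207.  304.1] [203 301   9   8  50] ((206.9000244140625, 304.2000427246094), (7.155416965484619, 7.602630138397217), 26.56505012512207)
[521.4 376.7] [509 364  26  26 509] ((521.25, 376.7499694824219), (25.45584487915039, 23.33452033996582), 45.0)
```

View pics/crop1.png

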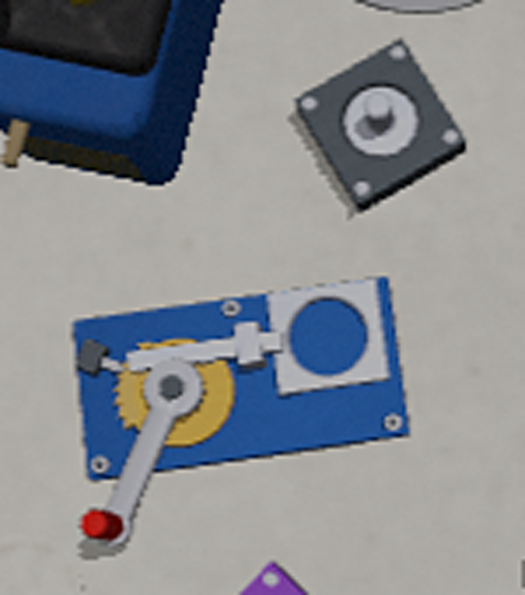

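View pics/wrist0.png

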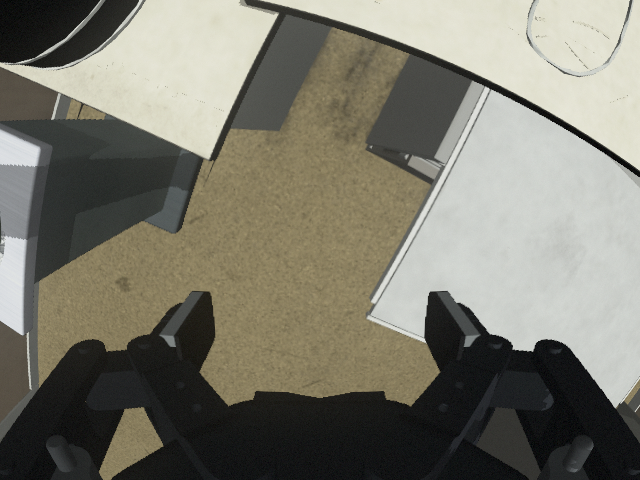

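```bash
python3 -c "
from h import *
t=load('top0'); s=load('scene0')
def tri(a,b):
  o1,d1=ray(t,*a); o2,d2=ray(s,*b)
  k=np.linalg.lstsq(np.c_[d1,-d2],o2-o1,rcond=None)[0]; p,q=o1+d1*k[0],o2+d2*k[1]; return ((p+q)/2).round(4),np.linalg.norm(p-q).round(4)
print('nadir',proj(t,np.array([.399,.0645,0])))
for n,a,b in [('stub',(288,185),(369,265)),('drumknob',(445,350),(130,106)),('redcap',(521,376),(64,87)),('knob',(207,304),(344,155)),('blk',(437,240),(185,90))]: print(n,*tri(a,b))
C=np.array([onz(t,180+x/3.5,155+y/3.5,z) for x,y,z in [(73,322,.01),(388,277,.01),(409,435,.01),(90,482,.01)]])
print('holder',C[:,:2].round(4),C.mean(0), 'len',np.linalg.norm(C[0]-C[1]),np.linalg.norm(C[3]-C[2]),np.linalg.norm(C[0]-C[3]))
for n,x,y,z in [('nest',327,337,.012),('piv',172,386,.045),('mouldcentre',381,127,.024),('stubtop',379,103,.054)]: print(n,onz(t,180+x/3.5,155+y/3.5,z).round(4))
print('knob',onz(t,180+100/3.5,155+523/3.5,.07).round(4))
for X in [(.48,-.12),(.48,-.1),(.5,-.1)]: print(X,proj(t,np.array([*X,0])),proj(t,np.array([*X,.5])),proj(s,np.array([*X,0])),proj(s,np.array([*X,.45])))
"
```

```text
nadir (np.float64(312.35690607891553), np.float64(324.22545718864274))
stub [0.6787 0.1191 0.0482] 0.0011
drumknob [ 0.3663 -0.1201  0.2875] 0.0001
redcap [ 0.3381 -0.2012  0.334 ] 0.0022
knob [0.434  0.2639 0.0742] 0.0007
blk [ 0.5067 -0.09    0.3684] 0.0038
holder [[0.5535 0.2984]
 [0.5836 0.1123]
 [0.4893 0.0977]
 [0.4592 0.2827]] [0.52139652 0.19779137 0.01      ] len 0.18853340307398 0.187448096299986 0.09561560549720677
nest [0.5464 0.1474 0.012 ]
piv [0.5116 0.2312 0.045 ]
mouldcentre [0.6725 0.118  0.024 ]
stubtop [0.6777 0.1177 0.054 ]
knob [0.4332 0.2616 0.07  ]
(0.48, -0.12) (np.float64(401.85409956551985), np.float64(285.7335449971314)) (np.float64(505.16491135230314), np.float64(241.22359155812322)) (np.float64(190.01282364689158), np.float64(276.8576437785024)) (np.float64(142.5368783908898), np.float64(28.990496852073278))
(0.48, -0.1) (np.float64(392.2300901195291), np.float64(285.5957377139645)) (np.float64(484.4652807250152), np.float64(240.9112115024409)) (np.float64(200.01680486527442), np.float64(271.95498871864584)) (np.float64(157.28968477557194), np.float64(25.02987315319595))
(0.5, -0.1) (np.float64(392.0573505615944), np.float64(275.98405309527504)) (np.float64(483.3034072525527), np.float64(220.68086381152585)) (np.float64(205.61233443730606), np.float64(278.60655732881946)) (np.float64(164.57407439103108), np.float64(30.546764069031497))
```

jog_arm --pt "0 0 0.31 0 0 0.19 1" --pt "0 0 0.31 0 0 0.19 1" --pt "0 0 0.31 0 0 0.19 1" --pt "0 0 0.31 0 0 0.19 1" --pt "0 0 0.31 0 0 0.19 1" --pt "0 0 0.31 0 0 0.19 1" --pt "0 0 0.31 0 0 0.19 1" --pt "0 0 0.31 0 0 0.19 1" --grip_force 40

```text
time_s: 0.95
position: [0.2131, -0.5072, 0.4981]
orientation: [2.191, 2.251, -0.0]
contact_force: [-0.5, 0.6, -0.1]
opening: 0.0855
grasp_force: 0.0
```

jog_arm --pt "0.11 0.32 0 0 0 0.165 1" --pt "0.11 0.32 0 0 0 0.165 1" --pt "0.11 0.32 0 0 0 0.165 1" --pt "0.11 0.32 0 0 0 0.165 1" --pt "0.11 0.32 0 0 0 0.165 1" --pt "0.11 0.32 0 0 0 0.165 1" --pt "0.11 0.32 0 0 0 0.165 1" --pt "0.11 0.32 0 0 0 0.165 1"

```text
time_s: 1.75
position: [0.3012, -0.2502, 0.4981]
orientation: [0.795, 3.039, -0.0]
contact_force: [0.5, -0.9, -0.2]
opening: 0.0856
grasp_force: 0.0
```

jog_arm --pt "0.02 0.19 0 0 0 0.08 1" --pt "0.02 0.19 0 0 0 0.08 1" --pt "0.02 0.19 0 0 0 0.08 1" --pt "0.02 0.19 0 0 0 0.08 1" --pt "0.14 0.44 0 0 0 0.08 1" --pt "0.14 0.44 0 0 0 0.08 1" --pt "0.14 0.44 0 0 0 0.08 1" --pt "0.14 0.44 0 0 0 0.08 1"

```text
time_s: 2.55
position: [0.4044, 0.0826, 0.4978]
orientation: [0.024, 3.141, -0.001]
contact_force: [0.1, -0.8, -0.4]
opening: 0.0854
grasp_force: 0.0
```

jog_arm --pt "0.26 0.02 -0.31 0 0 0 1" --pt "0.26 0.02 -0.31 0 0 0 1" --pt "0.26 0.02 -0.31 0 0 0 1" --pt "0.26 0.02 -0.31 0 0 0 1" --pt "0.26 0.02 -0.31 0 0 0 1" --pt "0.26 0.02 -0.31 0 0 0 1" --pt "0.26 0.02 -0.31 0 0 0 1" --pt "0.26 0.02 -0.31 0 0 0 1"

```text
time_s: 3.35
position: [0.6113, 0.0963, 0.2449]
orientation: [-0.023, -3.134, 0.001]
contact_force: [-0.9, 0.4, 0.1]
opening: 0.085
grasp_force: 0.0
```

```bash
python3 -c "
from h import *
c=snap('wrist','wrist1'); print(c['s']['position'],c['s']['joint_positions'].round(2))
"
```

```text
[0.61130054 0.09631998 0.24491174] [ 0.04  0.46  0.    1.12 -0.    0.05]
```

View pics/wrist1.png

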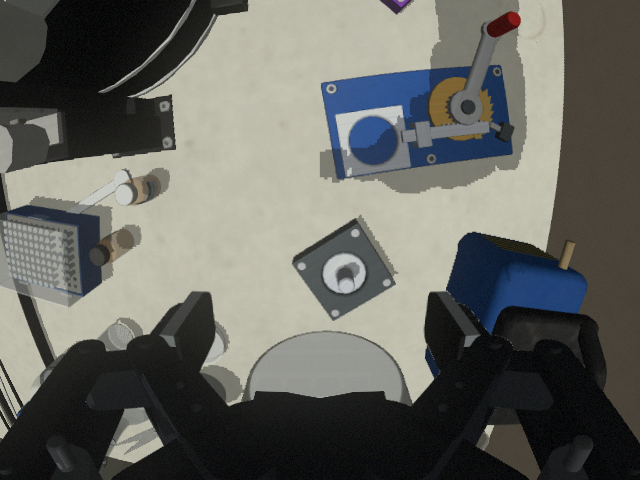

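Wrist view: disc and stub in the steel mould at about (344,272), nest at (374,140), pivot at (467,107), knob at (505,22). Now fit these.

```bash
python3 -c "
from h import *
c=load('wrist1'); f=cv2.imread('pics/wrist1.png'); h=cv2.cvtColor(f,cv2.COLOR_BGR2HSV)
def circ(m,x0,y0,x1,y1,z,name):
  k=np.zeros_like(m);k[y0:y1,x0:x1]=m[y0:y1,x0:x1]
  cs=max(cv2.findContours(k,0,1)[0],key=cv2.contourArea); P=np.array([onz(c,*p,z)[:2] for p in cv2.convexHull(cs)[:,0].astype(float)],np.float32)
  a=cv2.minEnclosingCircle(P); print(name,a,cs.reshape(-1,2).min(0),cs.reshape(-1,2).max(0)); return k
g=cv2.inRange(h,(0,0,120),(180,60,255)); circ(g,318,245,372,298,.022,'disc')
d=cv2.inRange(h,(0,0,0),(180,255,110)); 
b=cv2.inRange(h,(100,100,30),(125,255,255)); circ(b,345,112,404,168,.010,'nestfloor'); 
gold=cv2.inRange(h,(12,110,60),(30,255,255)); circ(gold,420,70,500,140,.02,'gear')
for n,u,v,z in [('piv',467,107,.045),('knobtop',512,18,.083),('c1',321,82,.01),('c2',497,65,.01),('c3',512,153,.01),('c4',339,180,.01)]: print(n,onz(c,u,v,z).round(4))
for n,u,v in [('mA',357,218),('mB',396,283),('mC',332,321),('mD',293,264)]: print(n,onz(c,u,v,.024).round(4))
k=[(f[240:310,305:385]),(f[100:180,335:415]),(f[0:80,460:540])]
cv2.imwrite('pics/crop2.png',np.hstack([cv2.resize(i,(266,266),interpolation=cv2.INTER_CUBIC) for i in k]))
"
```

```text
disc ((0.6788561940193176, 0.11962241679430008), 0.02185666561126709) [323 253] [365 293]
nestfloor ((0.548323392868042, 0.14817966520786285), 0.023245306685566902) [350 117] [395 163]
gear ((0.5081787705421448, 0.2235158234834671), 0.029338140040636063) [428  77] [466 125]
piv [0.5146 0.2308 0.045 ]
knobtop [0.4352 0.2607 0.083 ]
c1 [0.4917 0.0994 0.01  ]
c2 [0.4637 0.2806 0.01  ]
c3 [0.5556 0.2994 0.01  ]
c4 [0.5871 0.1155 0.01  ]
mA [0.622  0.1319 0.024 ]
mB [0.6899 0.173  0.024 ]
mC [0.7317 0.1077 0.024 ]
mD [0.6675 0.0694 0.024 ]
```

View pics/crop2.png

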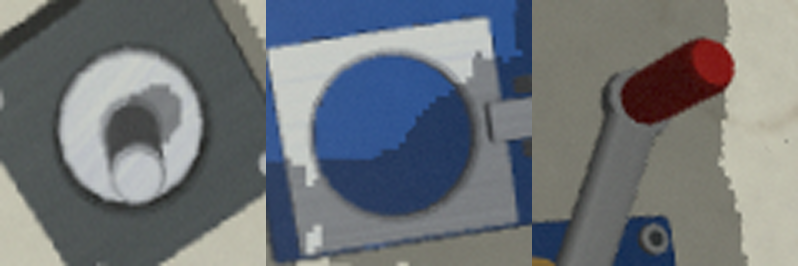

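Left crop: the disc sits in the cavity with its stub top clear. Middle: the nest is empty, with the slide tip to its right. Right: the red knob. Hovering over the sample, next.

jog_arm --pt "0.085 0.029 0 0 0 0 1" --pt "0.085 0.029 0 0 0 0 1" --pt "0.085 0.029 -0.12 0 0 0 1" --pt "0.085 0.029 -0.12 0 0 0 1" --pt "0.085 0.029 -0.12 0 0 0 0.3" --pt "0.085 0.029 -0.12 0 0 0 0.3" --pt "0.085 0.029 -0.12 0 0 0 0.3" --pt "0.085 0.029 -0.12 0 0 0 0.3"

```text
time_s: 4.2
position: [0.6816, 0.1205, 0.1579]
orientation: [0.017, 3.136, 0.001]
contact_force: [-0.5, -0.4, 0.0]
opening: 0.0556
grasp_force: 0.0
```

```bash
python3 -c "
from h import *
c=snap('wrist','wrist2'); print(c['s']['position'],c['s']['contact_force'])
f=cv2.imread('pics/wrist2.png'); h=cv2.cvtColor(f,cv2.COLOR_BGR2HSV)
g=cv2.inRange(h,(0,0,120),(180,60,255)); n,l,s,ce=cv2.connectedComponentsWithStats(g)
for i in range(1,n):
  if s[i,4]>300:
    cs=cv2.findContours((l==i).astype(np.uint8),0,1)[0][0]
    P=np.array([onz(c,*p,.022)[:2] for p in cv2.convexHull(cs)[:,0].astype(float)],np.float32); print(s[i],cv2.minEnclosingCircle(P),cv2.fitEllipse(P))
"
```

```text
[0.68156031 0.12047797 0.1578778 ] [-0.45057461 -0.36419969  0.02644611]
[     0      0    595    416 141492] ((0.7023932933807373, 0.04908865690231323), 0.3788203001022339) ((0.6793277263641357, 0.03493381291627884), (0.44387730956077576, 0.7363675236701965), 35.679168701171875)
[ 305    0  205   90 5858] ((0.5432488918304443, 0.18782271444797516), 0.07794425636529922) ((0.546124279499054, 0.1702113151550293), (0.0628095418214798, 0.19105809926986694), 9.695481300354004)
[ 289  195   60   59 2305] ((0.679188072681427, 0.11959058046340942), 0.021839972585439682) ((0.6791882514953613, 0.11962191760540009), (0.04230070486664772, 0.04311998933553696), 148.3508758544922)
[  0 391  19  63 632] ((0.9673816561698914, -0.3462895452976227), 0.08778335154056549) ((0.9473664164543152, -0.36929813027381897), (0.14361275732517242, 0.19348517060279846), 66.01927185058594)
[443 395  31  38 604] ((0.8705618381500244, 0.2587815225124359), 0.03198980912566185) ((0.8730503916740417, 0.2557433545589447), (0.0364164263010025, 0.06365121155977249), 127.41275787353516)
[148 397  35  58 510] ((0.8945118188858032, -0.044143274426460266), 0.059098031371831894) ((0.899257481098175, -0.04570186138153076), (0.01105653028935194, 0.14154145121574402), 59.104774475097656)
```

View pics/wrist2.png

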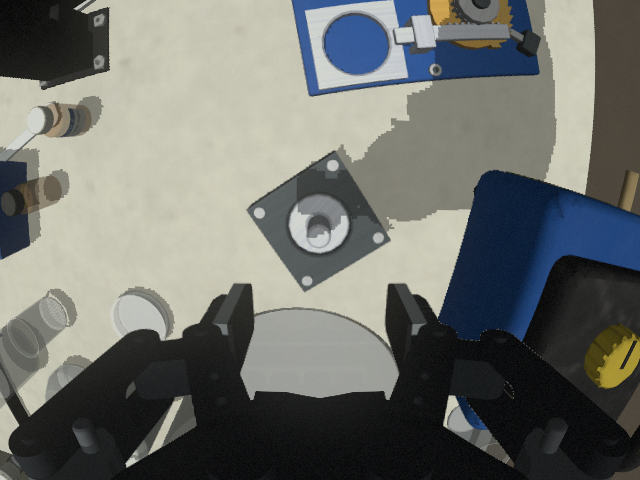

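jog_arm --pt "-0.003 -0.001 -0.09 0 0 0 0.3" --pt "-0.003 -0.001 -0.09 0 0 0 0.1" --pt "-0.003 -0.001 -0.09 0 0 0 0.1" --pt "-0.003 -0.001 -0.09 0 0 0 0.1" --pt "-0.003 -0.001 -0.09 0 0 0 0.1"

```text
time_s: 4.75
position: [0.6791, 0.1198, 0.0847]
orientation: [0.017, 3.137, 0.0]
contact_force: [0.5, 0.3, 0.5]
opening: 0.0467
grasp_force: 0.0
```

jog_arm --pt "0 0 -0.048 0 0 0 0.1" --pt "0 0 -0.048 0 0 0 0.1" --pt "0 0 -0.048 0 0 0 -0.4" --pt "0 0 -0.048 0 0 0 -1" --pt "0 0 -0.048 0 0 0 -1" --pt "0 0 -0.048 0 0 0 -1" --pt "0 0 -0.048 0 0 0 -1" --pt "0 0 -0.048 0 0 0 -1" --grip_force 50

```text
time_s: 5.55
position: [0.6788, 0.1198, 0.0459]
orientation: [0.017, 3.138, 0.001]
contact_force: [-0.1, 0.3, 6.3]
opening: 0.0148
grasp_force: 49.4
```

jog_arm --pt "0 0 0.03 0 0 0 -1" --pt "0 0 0.08 0 0 0 -1" --pt "0 0 0.14 0 0 -0.02 -1" --pt "-0.04 -0.01 0.15 0 0 -0.04 -1" --pt "-0.08 -0.02 0.15 0 0 -0.06 -1" --pt "-0.12 -0.04 0.15 0 0 -0.08 -1" --pt "-0.149 -0.056 0.15 0 0 -0.1 -1" --pt "-0.149 -0.056 0.15 0 0 -0.12 -1"

```text
time_s: 6.35
position: [0.5544, 0.0737, 0.1639]
orientation: [-1.181, -2.909, 0.003]
contact_force: [0.5, -0.3, -0.2]
opening: 0.0142
grasp_force: 49.7
```

jog_arm --pt "0 0 0 0 0 -0.02 -1" --pt "0 0 0 0 0 -0.04 -1" --pt "0 0 0 0 0 -0.06 -1" --pt "0 0 0 0 0 -0.08 -1" --pt "0 0 0 0 0 -0.1 -1" --pt "0 0 0 0 0 -0.1026 -1" --pt "0 0 0 0 0 -0.1026 -1"

```text
time_s: 7.05
position: [0.5581, 0.0748, 0.1639]
orientation: [2.032, 2.395, 0.0]
contact_force: [-0.3, -0.4, -0.2]
opening: 0.0145
grasp_force: 49.7
```

```bash
python3 -c "
from h import *
c=snap('wrist','wrist3'); print(c['s']['position'],c['s']['orientation'],c['s']['contact_force'],c['s']['opening'])
f=cv2.imread('pics/wrist3.png'); h=cv2.cvtColor(f,cv2.COLOR_BGR2HSV)
g=cv2.inRange(h,(100,100,30),(125,255,255)); n,l,s,ce=cv2.connectedComponentsWithStats(g)
for i in range(1,n):
  if s[i,4]>300:
    cs=cv2.findContours((l==i).astype(np.uint8),0,1)[0][0]
    for z in(.01,.018):
      P=np.array([onz(c,*p,z)[:2] for p in cv2.convexHull(cs)[:,0].astype(float)],np.float32); print(s[i],cv2.minEnclosingCircle(P),cv2.minAreaRect(P))
"
```

```text
[0.55806709 0.0748403  0.16388739] [2.03232344e+00 2.39532103e+00 3.74675686e-04] [-0.30541156 -0.41589343 -0.19606658] 0.014467028664095258
[ 238    0  126  180 7749] ((0.527881383895874, 0.1763335019350052), 0.08393654972314835) ((0.527944803237915, 0.17609015107154846), (0.09375713765621185, 0.14044764637947083), 9.2981595993042)
[ 238    0  126  180 7749] ((0.5284500122070312, 0.17534098029136658), 0.0815170630812645) ((0.5285115242004395, 0.17510467767715454), (0.0910513699054718, 0.13639438152313232), 9.298213958740234)
[ 331    0   35   84 2303] ((0.5577279329299927, 0.2166866660118103), 0.03518391028046608) ((0.5568438768386841, 0.21653185784816742), (0.0252501480281353, 0.06658058613538742), 8.987873077392578)
[ 331    0   35   84 2303] ((0.5574352145195007, 0.21452957391738892), 0.034171417355537415) ((0.556576669216156, 0.2143791913986206), (0.02452143281698227, 0.06465907394886017), 8.98788070678711)
[  462     0   178   120 12726] ((0.7461463212966919, 0.24924643337726593), 0.10514675825834274) ((0.7514011859893799, 0.27552780508995056), (0.10218257457017899, 0.209648996591568), 78.99940490722656)
[  462     0   178   120 12726] ((0.7404158115386963, 0.24614939093589783), 0.10211509466171265) ((0.7455190420150757, 0.2716725766658783), (0.09923361986875534, 0.2035985291004181), 78.99940490722656)
[ 290   95   64   63 3079] ((0.5483553409576416, 0.1480236053466797), 0.023457316681742668) ((0.5483306050300598, 0.14792005717754364), (0.04606235399842262, 0.04625441133975983), 17.08350372314453)
[ 290   95   64   63 3079] ((0.5483330488204956, 0.1478480100631714), 0.022783150896430016) ((0.5483090877532959, 0.14774754643440247), (0.04473300278186798, 0.04491950944066048), 17.08371353149414)
```

View pics/wrist3.png

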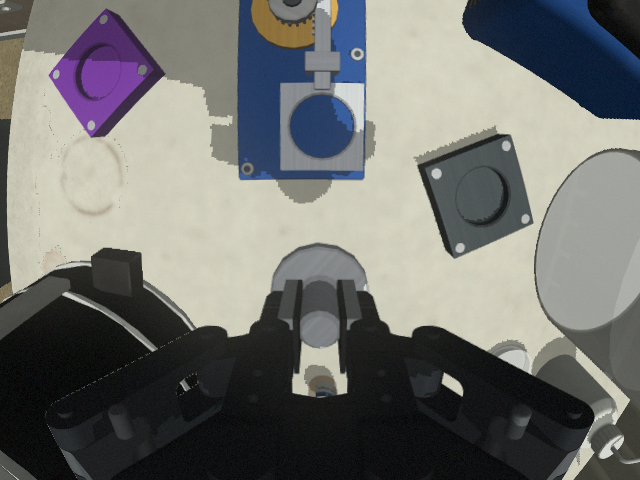

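jog_arm --pt "-0.0122 0.04 0 0 0 0 -1" --pt "-0.0122 0.08 0 0 0 0 -1" --pt "-0.0122 0.0916 -0.03 0 0 0 -1" --pt "-0.0122 0.0916 -0.07 0 0 0 -1" --pt "-0.0122 0.0916 -0.1 0 0 0 -1" --pt "-0.0122 0.0916 -0.117 0 0 0 -1" --pt "-0.0122 0.0916 -0.117 0 0 0 -1" --pt "-0.0122 0.0916 -0.117 0 0 0 -1"

```text
time_s: 7.9
position: [0.5488, 0.1481, 0.0706]
orientation: [2.034, 2.393, 0.001]
contact_force: [-0.5, 0.2, -0.7]
opening: 0.0143
grasp_force: 49.7
```

jog_arm --pt "-0.0006 0 -0.015 0 0 0 -1" --pt "-0.0006 0 -0.022 0 0 0 -1" --pt "-0.0006 0 -0.025 0 0 0 -1" --pt "-0.0006 0 -0.0275 0 0 0 -1" --pt "-0.0006 0 -0.03 0 0 0 -1" --pt "-0.0006 0 -0.03 0 0 0 -1"

```text
time_s: 8.5
position: [0.5477, 0.1481, 0.0459]
orientation: [-2.035, -2.393, 0.0]
contact_force: [0.6, -0.2, -0.7]
opening: 0.0142
grasp_force: 49.7
```

jog_arm --pt "0.0003 0 -0.002 0 0 0 -1" --pt "0.0003 0 -0.004 0 0 0 -1" --pt "0.0003 0 -0.0045 0 0 0 -1" --pt "0.0003 0 -0.0045 0 0 0 -1"

```text
time_s: 8.9
position: [0.5479, 0.1481, 0.0423]
orientation: [-2.035, -2.393, 0.0]
contact_force: [-0.2, -0.0, -1.2]
opening: 0.0144
grasp_force: 49.7
```

jog_arm --pt "0 0 -0.0008 0 0 0 -1" --pt "0 0 -0.0008 0 0 0 -1" --pt "0 0 -0.0008 0 0 0 -1"

```text
time_s: 9.2
position: [0.5481, 0.1482, 0.0419]
orientation: [2.035, 2.393, 0.0]
contact_force: [-0.7, -0.0, 0.7]
opening: 0.0138
grasp_force: 49.9
```

jog_arm --pt "0 0 0 0 0 0 -0.5" --pt "0 0 0 0 0 0 -0.3" --pt "0 0 0 0 0 0 -0.1" --pt "0 0 0 0 0 0 0.1" --pt "0 0 0 0 0 0 0.1" --pt "0 0 0.02 0 0 0 0.1" --pt "0 0 0.06 0 0 0 0.1" --pt "0 0 0.1 0 0 0 0.1"

```text
time_s: 10.0
position: [0.5473, 0.148, 0.122]
orientation: [-2.034, -2.392, 0.002]
contact_force: [0.4, 0.3, 0.8]
opening: 0.0466
grasp_force: 0.0
```

jog_arm --pt "0.01 -0.06 0.03 0 0 0 0.1" --pt "0.01 -0.1 0.06 0 0 0 0.1" --pt "0.01 -0.1 0.06 0 0 0 0.1" --pt "0.01 -0.1 0.06 0 0 0 0.1"

```text
time_s: 10.4
position: [0.5564, 0.0676, 0.1702]
orientation: [2.037, 2.391, 0.002]
contact_force: [-0.5, 0.1, -0.5]
opening: 0.0469
grasp_force: 0.0
```

```bash
python3 -c "
from h import *
c=snap('wrist','wrist4'); print(c['s']['position'],c['s']['contact_force'],c['s']['opening'])
f=cv2.imread('pics/wrist4.png')
cv2.imwrite('pics/crop4.png',cv2.resize(f[0:240,180:480],None,fx=2.4,fy=2.4,interpolation=cv2.INTER_CUBIC))
"
```

```text
[0.5563981  0.06757316 0.17023137] [-0.50141484  0.0794784  -0.45765145] 0.046931627476750976
```

View pics/crop4.png

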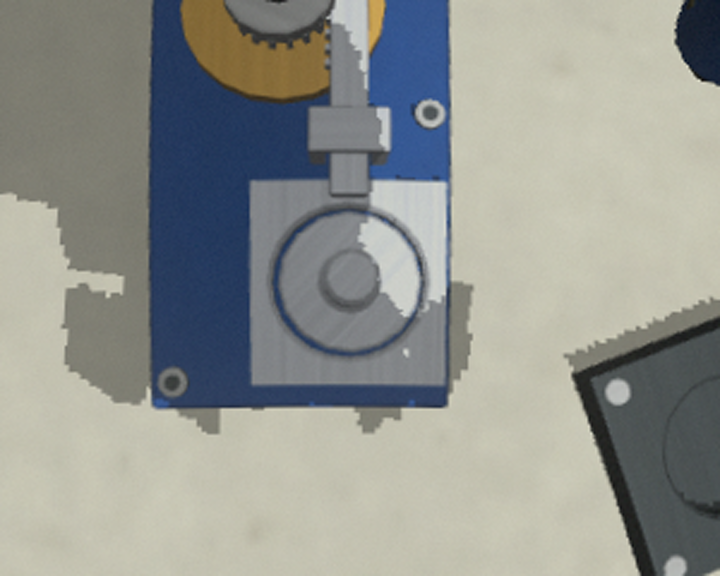

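Crop: the disc lies flush in the nest with an even gap all round, and the slide tip is just short of it. Now to look at the knob.

jog_arm --pt "-0.03 0.04 0.06 0 0 0.02 0.1" --pt "-0.06 0.08 0.06 0 0 0.04 0.1" --pt "-0.09 0.12 0.06 0 0 0.06 0.1" --pt "-0.108 0.165 0.06 0 0 0.08 0.1" --pt "-0.108 0.165 0.06 0 0 0.1 0.1" --pt "-0.108 0.165 0.06 0 0 0.124 0.1" --pt "-0.108 0.165 0.06 0 0 0.124 0.1" --pt "-0.108 0.165 0.06 0 0 0.124 0.1"

```text
time_s: 11.25
position: [0.4688, 0.2007, 0.2168]
orientation: [-0.976, -2.985, 0.001]
contact_force: [-0.9, -1.3, -0.8]
opening: 0.0472
grasp_force: 0.0
```

```bash
python3 -c "
from h import *
c=snap('wrist','wrist5'); print(c['s']['position'],c['s']['orientation'],c['s']['joint_positions'].round(2))
f=cv2.imread('pics/wrist5.png'); h=cv2.cvtColor(f,cv2.COLOR_BGR2HSV)
g=cv2.inRange(h,(0,150,40),(6,255,255))|cv2.inRange(h,(174,150,40),(180,255,255)); n,l,s,ce=cv2.connectedComponentsWithStats(g)
for i in range(1,n):
  if s[i,4]>100: print(s[i],ce[i],[onz(c,*ce[i],z).round(4) for z in (.06,.07,.083)], h[l==i].mean(0))
"
```

```text
[0.46875619 0.2007132  0.216785  ] [-9.75564651e-01 -2.98451472e+00  1.42966014e-03] [ 0.26  0.28 -0.35  0.95  0.    0.89]
[354 129  20  19 301] [363.12956811 137.97674419] [array([0.4357, 0.2656, 0.06  ]), array([0.435 , 0.2647, 0.07  ]), array([0.434 , 0.2636, 0.083 ])] [  1.33222591 176.55149502 132.94684385]
```

View pics/wrist5.png

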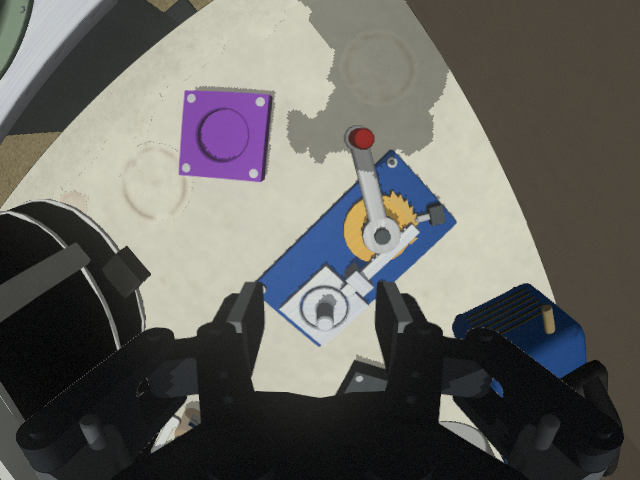

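Wrist view: knob top at (363,138), lever hub at (382,236), and the sample still seated at (324,308).

```bash
python3 -c "
from h import *
c=load('wrist5'); f=cv2.imread('pics/wrist5.png'); h=cv2.cvtColor(f,cv2.COLOR_BGR2HSV)
K=np.array([.4342,.2635])
for z in(.038,.045,.05):
  p=onz(c,382,236,z)[:2]; d=K-p; print(z,p.round(4),np.hypot(*d),np.degrees(np.arctan2(d[1],d[0])))
print(onz(c,352,133,.038), onz(c,363.5,138,.083))
"
```

```text
0.038 [0.5144 0.2336] 0.08558837656882046 159.5666825009725
0.045 [0.5121 0.2338] 0.08336505388808864 159.1185972440864
0.05 [0.5104 0.2339] 0.08178023332688744 158.78363403432198
[0.42889095 0.26251113 0.038     ] [0.43414467 0.26375459 0.083     ]
```

jog_arm --pt "-0.02 0.04 0 0 0 0 0.1" --pt "-0.043 0.0786 0 0 0 0 0.1" --pt "-0.043 0.0786 -0.04 0 0 0 0.1" --pt "-0.043 0.0786 -0.1 0 0 0 0.1" --pt "-0.043 0.0786 -0.13 0 0 0 0.1" --pt "-0.043 0.0786 -0.13 0 0 0 0.1" --pt "-0.043 0.0786 -0.13 0 0 0 0.1"

```text
time_s: 12.0
position: [0.4353, 0.2629, 0.1139]
orientation: [-0.975, -2.986, 0.001]
contact_force: [-0.4, -0.4, 0.6]
opening: 0.047
grasp_force: 0.0
```

```bash
python3 -c "
from h import *
c=snap('wrist','wrist6'); p=c['s']['position'];print(p,c['s']['orientation'])
f=cv2.imread('pics/wrist6.png'); h=cv2.cvtColor(f,cv2.COLOR_BGR2HSV)
g=cv2.inRange(h,(0,150,40),(6,255,255))|cv2.inRange(h,(174,150,40),(180,255,255)); n,l,s,ce=cv2.connectedComponentsWithStats(g)
for i in range(1,n):
  if s[i,4]>100:
    q=h[l==i]; print(s[i],ce[i],[onz(c,*ce[i],z).round(4) for z in (.06,.07,.083)])
    for thr in (110,140,160,180):
      m=(l==i)&(h[:,:,2]>thr); 
      if m.sum()>20: y,x=np.nonzero(m); print(thr,m.sum(),x.mean(),y.mean(),onz(c,x.mean(),y.mean(),.083).round(4))
"
```

```text
[0.43526271 0.2628777  0.11386969] [-9.75334585e-01 -2.98557293e+00  8.56804488e-04]
[305 269  31  27 613] [319.70473083 282.47960848] [array([0.4414, 0.2589, 0.06  ]), array([0.438 , 0.2614, 0.07  ]), array([0.4336, 0.2646, 0.083 ])]
110 584 319.3732876712329 282.8818493150685 [0.4336 0.2644 0.083 ]
140 543 319.31491712707185 283.3720073664825 [0.4338 0.2642 0.083 ]
160 404 317.80445544554453 285.5222772277228 [0.4343 0.263  0.083 ]
180 380 318.0 285.7842105263158 [0.4344 0.263  0.083 ]
```

jog_arm --pt "-0.0012 0 -0.03 0 0 0 0.1" --pt "-0.0012 0 -0.06 0 0 0 0.1" --pt "-0.0012 0 -0.06 0 0 0 0.1" --pt "-0.0012 0 -0.06 0 0 0 -0.3" --pt "-0.0012 0 -0.06 0 0 0 -0.6" --pt "-0.0012 0 -0.06 0 0 0 -1" --pt "-0.0012 0 -0.06 0 0 0 -1" --pt "-0.0012 0 -0.06 0 0 0 -1" --grip_force 50

```text
time_s: 12.85
position: [0.4353, 0.2632, 0.0675]
orientation: [0.973, 2.985, 0.002]
contact_force: [-0.3, -1.5, 6.0]
opening: 0.0146
grasp_force: 48.6
```

jog_arm --pt "0.0014 0.0035 0 0 0 -0.0055 -1" --pt "0.0029 0.0069 0 0 0 -0.011 -1" --pt "0.0045 0.0103 0 0 0 -0.0165 -1" --pt "0.0062 0.0135 0 0 0 -0.022 -1" --pt "0.0081 0.0167 0 0 0 -0.0275 -1" --pt "0.01 0.0198 0 0 0 -0.033 -1" --pt "0.0105 0.0206 0 0 0 -0.035 -1" --pt "0.0105 0.0206 0 0 0 -0.035 -1"

```text
time_s: 13.65
position: [0.4433, 0.2791, 0.0675]
orientation: [1.295, 2.86, -0.0]
contact_force: [-1.3, -3.3, 6.8]
opening: 0.014
grasp_force: 49.4
```

jog_arm --pt "0.0026 0.0038 0 0 0 -0.007 -1" --pt "0.0048 0.0068 0 0 0 -0.0125 -1" --pt "0.0072 0.0097 0 0 0 -0.018 -1" --pt "0.0096 0.0125 0 0 0 -0.0236 -1" --pt "0.0121 0.0152 0 0 0 -0.029 -1" --pt "0.0141 0.0172 0 0 0 -0.0333 -1" --pt "0.0141 0.0172 0 0 0 -0.0333 -1"

```text
time_s: 14.35
position: [0.4543, 0.2927, 0.0675]
orientation: [1.587, 2.709, -0.001]
contact_force: [-2.5, -4.3, 7.8]
opening: 0.0142
grasp_force: 49.9
```

```bash
python3 -c "
from h import *
s=sense(); print(s['position'],s['contact_force'],s['torque'])
for n in ('top','scene'):
  c=snap(n,n+'7'); f=c['frame'][:,:,::-1].copy(); h=cv2.cvtColor(f,cv2.COLOR_BGR2HSV)
  g=cv2.inRange(h,(0,150,60),(6,255,255)); n_,l,q,ce=cv2.connectedComponentsWithStats(g)
  print(n,[(ce[i].round(1),q[i,4]) for i in range(1,n_) if q[i,4]>5])
"
```

```text
[0.45432607 0.29270776 0.06748651] [-2.52788681 -4.25534851  7.77638568] [-0.73958308  0.5284611  -0.02077228]
top []
scene [(array([359.8, 160.4]), np.int32(106))]
```

jog_arm --pt "0.0034 0.0032 0 0 0 -0.007 -1" --pt "0.0062 0.0056 0 0 0 -0.0125 -1" --pt "0.009 0.008 0 0 0 -0.018 -1" --pt "0.012 0.0102 0 0 0 -0.0236 -1" --pt "0.015 0.0124 0 0 0 -0.029 -1" --pt "0.0181 0.0144 0 0 0 -0.0347 -1" --pt "0.0181 0.0144 0 0 0 -0.0347 -1" --pt "0.0181 0.0144 0 0 0 -0.0347 -1"

```text
time_s: 15.25
position: [0.4683, 0.304, 0.0674]
orientation: [1.872, 2.521, -0.002]
contact_force: [-3.4, -5.1, 7.3]
opening: 0.0146
grasp_force: 50.0
```

jog_arm --pt "-0.0015 -0.001 0 0 0 0.003 -1" --pt "-0.0031 -0.002 0 0 0 0.0055 -1" --pt "-0.0031 -0.002 0 0 0 0.0055 -1" --pt "-0.0031 -0.002 0 0 0 0.0055 -1"

```text
time_s: 15.65
position: [0.467, 0.303, 0.0675]
orientation: [1.829, 2.552, 0.002]
contact_force: [-1.0, -2.8, 6.7]
opening: 0.0142
grasp_force: 50.0
```

jog_arm --pt "-0.0015 -0.001 0 0 0 0.003 -1" --pt "-0.0031 -0.0021 0 0 0 0.0055 -1" --pt "-0.0031 -0.0021 0 0 0 0.0055 -1" --pt "-0.0031 -0.0021 0 0 0 0.0055 -1"

```text
time_s: 16.05
position: [0.4659, 0.3022, 0.0675]
orientation: [1.784, 2.582, 0.006]
contact_force: [3.1, -2.0, 7.8]
opening: 0.0143
grasp_force: 50.4
```

jog_arm --pt "0.001 0.0007 0 0 0 -0.002 -1" --pt "0.0025 0.0017 0 0 0 -0.0045 -1" --pt "0.0025 0.0017 0 0 0 -0.0045 -1" --pt "0.0025 0.0017 0 0 0 -0.0045 -1" --pt "0.0025 0.0017 0 0 0 -0.0045 -1"

```text
time_s: 16.55
position: [0.4667, 0.3029, 0.0674]
orientation: [1.82, 2.558, 0.003]
contact_force: [0.1, -3.6, 10.7]
opening: 0.0143
grasp_force: 50.5
```

```bash
python3 -c "
from h import *
s=sense(); print(s['position'],s['contact_force'],s['opening'])
a=load('scene0')
def slide(c):
  # red knob + stub check in scene
  f=c['frame'][:,:,::-1].copy(); h=cv2.cvtColor(f,cv2.COLOR_BGR2HSV)
  g=cv2.inRange(h,(100,120,40),(118,255,255)); 
  return f
c=snap('scene','scene8')
# profile along slide axis at z=.027 from bridge to nest, holder frame
y=.162; ex=np.array([np.cos(y),np.sin(y)]); ey=np.array([-np.sin(y),np.cos(y)]); N=np.array([.5483,.148])
for nm in ('scene0','scene7','scene8'):
  d=load(nm); g=cv2.cvtColor(d['frame'],cv2.COLOR_RGB2GRAY).astype(np.float32)
  print(nm,[int(cv2.getRectSubPix(g,(1,1),proj(d,np.array([*(N+ey*k/1000),.027])))[0,0]) for k in range(8,40,2)])
"
```

```text
[0.46669263 0.30286057 0.06742843] [ 0.12808261 -3.59586488 10.66083128] 0.014338808098636658
scene0 [97, 122, 147, 161, 167, 156, 122, 110, 146, 168, 175, 173, 173, 174, 170, 136]
scene7 [94, 98, 109, 107, 108, 144, 173, 177, 177, 176, 176, 175, 175, 177, 173, 139]
scene8 [90, 81, 87, 124, 163, 176, 177, 176, 176, 176, 175, 175, 175, 177, 174, 140]
```

The slide's edge has moved 5.9 mm at click two and about 8.9 mm now. At 3 mm a click, that is exactly three.

```bash
python3 -c "
from rig import finish_job
print(finish_job())"
```

```text
the job is handed in; nothing more can be done
None
```

The job is handed in: the sample is seated in the nest and released, the lever is on its third click with the slide over the rim (about 9 mm of travel), and the gripper still holds the knob.

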